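Tip open the round casket on the gift shop counter

ROBOT

A 6-joint arm with a two-finger parallel gripper is mounted at the origin on the work surface. World frame = base frame: x ahead of the robot, y to its left, z up, the work surface at z = 0. Lengths are in m, angles in rad, forces in N, time in s.
With the tool pointing down it reaches from about 0.375 to 0.975 m from the base axis. Payload 3.8 kg.
Tool frame: the origin (TCP) lies where the fingers leave the gripper's body, on its centre line; the fingertips stand 73 mm ahead of it and the grasp point (between the pads) lies 54 mm ahead of it (nose_length is the distance from the TCP to the fingertips, in m); z points along the fingers, y is the line along which they close (so a half turn about z gives the same grasp; the last joint's range is limited). The gripper opens to 85 mm and grips with 20 to 120 N. Pads are 22 mm wide; open, the fingers measure 114 mm over their backs; the gripper's body (76 mm by 85 mm) begins 54 mm behind the grasp point. The pads swing forward as they close: fully open they stand 13 mm farther back than shut.
Start: joints at [-1.157, 0.264, 1.604, -0, 1.274, -0.037], TCP at [0.294, -0.608, 0.304] pointing down, gripper open.
Joint ranges: [-2.63, 2.63], [-0.94, 2.18], [0.31, 2.57], [-1.31, 4.45], [0, 2.66], [-2.55, 2.55]. Speed limits (rad/s): [2.57, 2.57, 3.14, 3.14, 3.14, 3.14].

INTERFACE

Orientations are given as a rotation vector (axis times angle).
In Python, from workcell import read_state, read_camera, calibration, finish_job, look_for, cut_out, tip_of, nose_length gives the robot as it stands.
- The arm moves only by the tool step_arm, never from a script. Its argument "targets" is a list of rows, each a list of 3 entries, a list of its own where there are three numbers: the turn, a rotation vector about the tool's x, y, z in rad, then the shift along the tool's x, y, z in mm, then the finger opening in mm, from 0 to 85.4. In form: [[[ax, ay, az], [x, y, z], grip], ...]. A call has 1 to 5 rows; each row shifts and turns the commanded pose from where the row before left it, along the tool's axes as they then stand; what a row does not reach is not made up. A row lasts 1/12 s, in which the tool goes at most 41.7 mm and 7.16 degrees, less where a joint would pass 70% of its speed; a pose out of reach is approached as far as the arm can. A call with a gripper value outside its range is refused whole. The fingers move at their own pace and stop on an object; "grip_force" is the grip in N (left out, the last holds). Time passes only in rows, so rows that do not move let the fingers close. It gives the time, the measured TCP pose, the force, the opening and the grip force at its end, in the units of the state.
- read_state(): the state, without advancing time (a new reading comes with each control period).
- read_camera(name): name is "scene" or "top" or "wrist"; returns the picture (384x512x3 uint8, red, green, blue); there is no depth.
- calibration(name): a dict with "camera_matrix" (3x3 intrinsics, pixels), "R" (3x3) and "t" (3): a world point X has camera coordinates R X + t. Camera axes: x right, y down, z forward; pixel columns grow to the right and rows downward; lengths in m; the calibration is good to about 2 mm. A picture is of the moment at which its call begins: read the wrist's pose just before it. calibration takes no time and is no camera call; for the wrist camera it gives the pose at the moment of the call.
- finish_job(): hands the job in; it is judged then, once.
Trained networks look in the newest picture that a camera, given by its name, has taken for a name from the list of things; names that differ only in an ending like _2 or _b are one class to them, and where a whole thing is asked for, a point or a joint stands for the part that bears it (a point fixed in the world has none). Each returns a list of dicts, best first, with "score" (0 to 1); they miss things now and then, are a little off and sometimes report something else, mostly with a low value. They report only what shows in the picture. A call takes as long as a camera call. They do not tell look-alikes from the thing itself.
- look_for(camera, query): "extent" ([left, top, right, bottom] in pixels, round what is visible of it).
- cut_out(camera, query): "region" (384x512 bool, what is visible of it) and "extent" ([left, top, right, bottom] in pixels, round what is visible of it).
- tip_of(camera, query): "at" ([row, column] in pixels: a listed point, or the origin of a listed thing).
The state is a dict: "time": time; "q": joint angles; "joint_vel": joint speeds; "joint_torque": joint torques, N m; "tool_pos": TCP position; "tcp_rot": TCP orientation; "wrist_force": force on the tool from outside, world axes, zero at the start; "torque": the same for the moment, N m; "width": opening from 0.0 (shut) to 1.0 (fully open); "grip_force": force on a finger pad.
Only numpy, scipy, OpenCV 4.12 (cv2) and the standard library are available. Lean on these libraries where they do the work, as an engineer would, in place of code of your own. Each camera call takes 0.05 s, during which the arm holds its last target. There are 200 camera calls.

TASK

The customer across the counter wants to see into the round casket: press down the thumb tab behind its lid, about as far as it will go, so that the lid tips right up, and let go so that it stays open. Leave the lids of the square and the oblong casket shut.

Things in the scene. Friction and masses are not known exactly. Their poses are not given: they have to be found in the camera images.
- round_tab (a point): Centre of the top face of the round casket's brass thumb tab, the end to press: a plate 44 mm long, 40 wide, 7 thick, on the robot's side of the casket. Axes ride on the lid: x along the arm from tab to lid (away from the robot, within 20 deg), y along the level pivot, z up out of the tab. The pivot is 66 mm along +x, 5 mm along -z. Lid shut: tab top 79 mm above the counter, free below.
- round_lid (a joint): Angle (rad) of the round casket's lid: 0 shut, grows as the tab goes down and the lid tips up, 0.8 wide open at its stop; starts at 0 to 0.12. Tab, arm and lid are one rigid rocker; its stiff pivot needs 3 to 5 N on the tab and stays where left. Casket: dark wood, flat brass lid, 100 mm across, 82 high, centre 62 mm beyond the pivot, fixed to the counter.
- square_lid (a joint): Lid angle (rad) of the square casket, 94 x 94 mm: same make, height, tab and materials as the round one; 0 shut (starts below 0.06), 0.8 open; to stay shut. The three fixed caskets stand side by side about 240 mm apart in any order, tabs towards the robot. Loose brass bells 58 mm tall stand between them, beyond the tabs.
- oblong_lid (a joint): Lid angle (rad) of the oblong casket, 94 mm wide and 144 mm long: same make, height, tab and materials as the round one; 0 shut (starts below 0.06), 0.8 open; to stay shut.
Mind the look-alikes: they are no part of the job. What is shaped like the part that bears square_lid but purple is not meant.

How it is judged:
At the end, for the whole second after the job is handed in: The round casket's lid stands open and still at more than 0.55 rad (its stop is at 0.8), and the square and oblong caskets' lids are shut (below 0.2 rad) (value of joint round_lid above 0.55 rad and velocity of joint round_lid between -0.05 and 0.05 rad/s and value of joint each of square_lid, oblong_lid below 0.2 rad); the robot touches nothing.
It fails at once if the lid of the square or the oblong casket is tipped open (more than 0.25 rad) (value of joint any of square_lid, oblong_lid above 0.25 rad).
It also fails if it takes over 30 s, if anything falls off the work surface, if the arm or the gripper's body presses on something with over 40 N, if the wrist force passes 120 N, or if a joint passes its speed limit or range.

## Working session

There is one attempt and no reset: what is moved stays moved. The work goes in short steps, Python scripts to look and compute and a tool call to move; the robot and the scene stay as the last step left them, time stands still between calls to the robot, and variables do not carry over. Pictures are saved under pics/ and viewed, at most 10 in all, crops included, and the job is handed in when it is done.

Besides the shell and the picture viewer there is one more tool, called by a JSON object that holds its "fn" and its "kwargs". step_arm: Moves the arm, as the interface text tells. Its arguments: {"type":"object","properties":{"targets":{"type":"array","items":{"type":"array"}},"grip_force":{"type":"number"}},"required":["targets"]}

```bash
mkdir -p pics
python3 - <<'E'
from workcell import *
import cv2,numpy as np
s=read_state();print(s['time'],s['tool_pos'],s['tcp_rot'],s['width'],nose_length if not callable(nose_length) else nose_length())
ims=[]
for c in("scene","top"):
    im=read_camera(c);ims.append(im)
    for q in("round_lid","round_tab","square_lid","oblong_lid"):
        print(c,q,[(np.round(d['extent']),round(d['score'],2)) for d in look_for(c,q)][:4],[(np.round(d['at']),round(d['score'],2)) for d in tip_of(c,q)][:4])
cv2.imwrite('pics/a.png',cv2.resize(np.vstack(ims)[:,:,::-1],None,fx=.78,fy=.78))
E
```

```text
0.0 [ 0.29384264 -0.60705397  0.30256095] [-3.05998698e+00 -7.01607895e-01  6.27329744e-04] 1.0003175468177985 0.0726Traceback (most recent call last):
  File "<stdin>", line 8, in <module>
ValueError: it knows: round_tab
```

Run:
```python
from workcell import *
import cv2,numpy as np
ims=[]
for c in("scene","top"):
    im=read_camera(c);ims.append(im)
    for f,k in((look_for,'extent'),(tip_of,'at')):
      for q in("round_lid","round_tab","square_lid","oblong_lid"):
        try: print(c,q,[(np.round(d[k]).tolist(),round(d['score'],2)) for d in f(c,q)][:4])
        except ValueError as e: print(f.__name__,q,e)
cv2.imwrite('pics/a.png',cv2.resize(np.vstack(ims)[:,:,::-1],None,fx=.78,fy=.78))
print(read_state()['time'])
```

```text
scene round_lid [([253.0, 253.0, 335.0, 300.0], 0.58)]
scene round_tab [([250.0, 257.0, 333.0, 299.0], 0.77)]
scene square_lid [([207.0, 113.0, 242.0, 144.0], 0.61), ([157.0, 156.0, 217.0, 194.0], 0.55)]
scene oblong_lid [([196.0, 206.0, 287.0, 242.0], 0.89)]
call round_lid it knows: round_tab
scene round_tab [([264.0, 318.0], 0.89)]
call square_lid it knows: round_tab
call oblong_lid it knows: round_tab
top round_lid []
top round_tab [([131.0, 149.0, 170.0, 218.0], 0.75)]
top square_lid [([348.0, 224.0, 402.0, 293.0], 0.77), ([290.0, 141.0, 334.0, 211.0], 0.57), ([132.0, 149.0, 167.0, 218.0], 0.42)]
top oblong_lid [([202.0, 137.0, 249.0, 225.0], 0.6), ([287.0, 139.0, 337.0, 213.0], 0.55)]
call round_lid it knows: round_tab
top round_tab [([211.0, 138.0], 0.6)]
call square_lid it knows: round_tab
call oblong_lid it knows: round_tab
0.7
```

View pics/a.png

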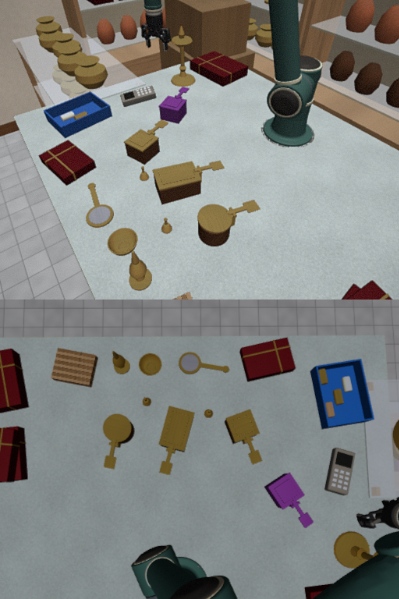

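Top picture: round casket at about (col 150, row 163) with its tab at (138, 211). The oblong is at (226, 165), the brass square at (311, 162), and the purple square look-alike at (365, 243). The disc-shaped lid fits the round casket. I'll locate its tab and confirm with a crop.

```bash
cat > h.py <<'E'
from workcell import *
import cv2,numpy as np
def ray(c,rc,z,cal=None):
    k=cal or calibration(c);K,R,t=[np.array(k[n]) for n in("camera_matrix","R","t")]
    d=R.T@np.linalg.solve(K,[rc[1],rc[0],1.]);o=-R.T@t
    return o+d*(z-o[2])/d[2]
E
python3 - <<'E'
from h import *
im=read_camera("top")
cv2.imwrite('pics/b.png',cv2.resize(im[120:260,100:300][:,:,::-1],None,fx=3.5,fy=3.5,interpolation=cv2.INTER_CUBIC))
im2=read_camera("scene")
print(ray("scene",(264,318),.079),ray("top",(211,138),.079),ray("top",(164,149),.082))
r=[d for d in cut_out("top","round_tab")];im=read_camera("top")
for d in r: print(d['score'],d['extent'])
from scipy.spatial.transform import Rotation as Ro
print(Ro.from_rotvec(read_state()['tcp_rot']).as_matrix().round(3))
E
```

```text
[0.47889478 0.24693942 0.079     ] [0.45708642 0.25356904 0.079     ] [0.59048768 0.22268293 0.082     ]
0.91 [131.1, 146.8, 166.7, 217.3]
[[ 0.9    0.436  0.   ]
 [ 0.436 -0.9   -0.   ]
 [-0.     0.    -1.   ]]
```

View pics/b.png

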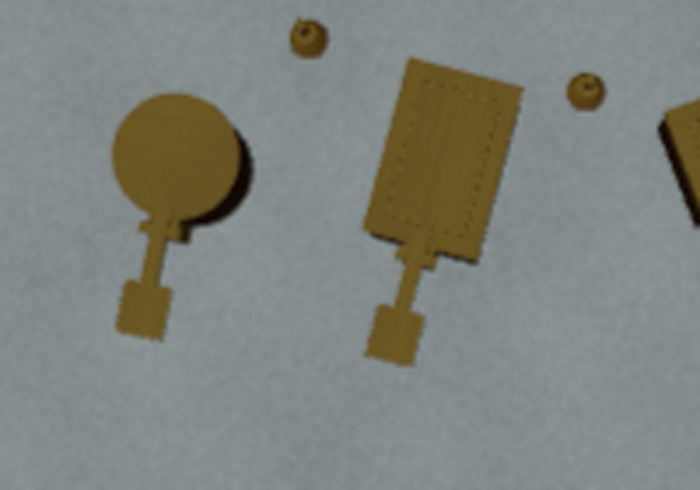

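The crop confirms it: the disc-lidded casket's tab is at crop (144, 310), which is top pixel (141, 209), and its lid is at (150, 165). The oblong is the rectangle beside it. I'll set out with the fingers shut.

{"fn": "step_arm", "kwargs": {"targets": [[[0,0,0],[29,-27,0],0],[[0,0,0],[29,-27,0],0],[[0,0,0],[29,-27,0],0],[[0,0,0],[29,-27,0],0],[[0,0,0],[29,-27,0],0]]}}

```text
time: 1.32
tool_pos: [0.366, -0.4213, 0.3039]
tcp_rot: [3.062, 0.701, 0.0]
wrist_force: [0.7, 0.8, -0.4]
width: 0.295
grip_force: 0.0
```

{"fn": "step_arm", "kwargs": {"targets": [[[0,0,0],[29,-27,0],0],[[0,0,0],[29,-27,0],0],[[0,0,0],[29,-27,0],0],[[0,0,0],[29,-27,0],0],[[0,0,0],[29,-27,0],0]]}}

```text
time: 1.73
tool_pos: [0.4377, -0.2364, 0.3042]
tcp_rot: [3.062, 0.701, 0.001]
wrist_force: [1.4, -0.7, -0.8]
width: 0.0
grip_force: 0.0
```

```bash
cat >> h.py <<'E'
from scipy.spatial.transform import Rotation as Ro
def go(tip,yaw,tilt,L=None):
    "tool-frame turn and shift to put the shut fingertips at tip; tool y along heading yaw, leaning back by tilt"
    s=read_state();R0=Ro.from_rotvec(s['tcp_rot']);L=L or 0.0726
    c,n=np.cos(yaw),np.sin(yaw)
    R1=Ro.from_matrix(np.array([[-n,c,0],[c,n,0],[0,0,-1.]]).T.T)*Ro.from_rotvec([-tilt,0,0])
    p=np.array(tip)-L*R1.as_matrix()[:,2]
    print('t',s['time'],'pos',np.round(s['tool_pos'],4),'turn',(R0.inv()*R1).as_rotvec().round(3),'shift before turn mm',(R0.inv().apply(p-s['tool_pos'])*1e3).round(1),'after turn',(R1.inv().apply(p-s['tool_pos'])*1e3).round(1),'F',np.round(s['wrist_force'],1))
E
python3 - <<'E'
from h import *
print(nose_length,read_state()['width'],read_state()['q'])
T=ray("top",(208.6,141.1),.077);C=ray("top",(164.9,150.3),.084);print(T,C,np.linalg.norm(T-C),np.arctan2(*(C-T)[[1,0]]))
print(ray("scene",(264,318),.077))
y=np.arctan2(*(C-T)[[1,0]])
go([T[0],T[1],.20],y,0)
E
```

```text
0.0726 0.00028069209663289285 [-5.45255184e-01 -7.66768478e-02  1.97401742e+00  6.96575439e-05
  1.24329258e+00  5.75079527e-01]
[0.46385467 0.24539153 0.077     ] [0.58752644 0.21853206 0.084     ] 0.12674832376760742 -0.21386225590853944
[0.47764316 0.24592956 0.077     ]
t 1.7333 pos [ 0.4377 -0.2364  0.3042] turn [ 0.001 -0.    -0.906] shift before turn mm [ 233.2 -422.4   31.5] after turn [476.3 -76.7  31.6] F [ 1.4 -0.7 -0.8]
```

{"fn": "step_arm", "kwargs": {"targets": [[[0,0,0],[19,-35,0],0],[[0,0,0],[19,-35,0],0],[[0,0,0],[19,-35,0],0],[[0,0,0],[19,-35,0],0],[[0,0,0],[19,-35,0],0]]}}

```text
time: 2.15
tool_pos: [0.4464, -0.0375, 0.3043]
tcp_rot: [3.062, 0.702, 0.002]
wrist_force: [0.6, 0.0, -0.3]
width: 0.003
grip_force: 0.0
```

{"fn": "step_arm", "kwargs": {"targets": [[[0,0,0],[19,-35,0],0],[[0,0,0],[19,-35,0],0],[[0,0,0],[19,-35,0],0],[[0,0,0],[19,-35,0],0],[[0,0,0],[19,-35,0],0]]}}

```text
time: 2.57
tool_pos: [0.4556, 0.1617, 0.3044]
tcp_rot: [3.062, 0.702, 0.002]
wrist_force: [1.0, -0.2, 0.6]
width: -0.0
grip_force: 0.0
```

{"fn": "step_arm", "kwargs": {"targets": [[[0,0,-0.115],[0,0,0],0],[[0,0,-0.115],[0,0,0],0],[[0,0,-0.115],[0,0,0],0],[[0,0,-0.115],[0,0,0],0],[[0,0,-0.115],[0,0,0],0]]}}

```text
time: 2.98
tool_pos: [0.4559, 0.16, 0.304]
tcp_rot: [2.732, 1.55, 0.001]
wrist_force: [-0.7, 0.7, -0.5]
width: -0.0
grip_force: 0.0
```

{"fn": "step_arm", "kwargs": {"targets": [[[0,0,-0.115],[0,0,0],0],[[0,0,-0.115],[0,0,0],0],[[0,0,-0.1],[0,0,0],0],[[0,0,0],[0,0,0],0]]}}

```text
time: 3.32
tool_pos: [0.456, 0.1596, 0.3041]
tcp_rot: [2.444, 1.973, 0.001]
wrist_force: [0.5, 0.1, -0.5]
width: -0.0
grip_force: 0.0
```

Run:
```python
from h import *
im=read_camera("wrist");k=calibration("wrist")
for d in tip_of("wrist","round_tab"): print(d['at'],d['score'],ray("wrist",d['at'],.077,k))
for q in("round_lid","round_tab"):
  for d in look_for("wrist",q): print(q,d)
go([.464,.2455,.20],-.214,0)
go([.464,.2455,.10],-.214,.35)
cv2.imwrite('pics/c.png',im[:,:,::-1])
```

```text
[67.8, 248.8] 0.92 [0.46742509 0.24989451 0.077     ]
round_lid {'extent': [224.1, 8.6, 456.1, 133.6], 'score': 0.92}
round_tab {'extent': [224.5, 6.8, 452.8, 133.1], 'score': 0.92}
t 3.5167 pos [0.456  0.1596 0.304 ] turn [ 0.    -0.    -0.003] shift before turn mm [ 85.6 -10.7  31.4] after turn [ 85.6 -10.4  31.4] F [0.6 0.2 0.2]
t 3.5167 pos [0.456  0.1596 0.304 ] turn [-0.35   0.    -0.003] shift before turn mm [ 85.5 -35.6 135.8] after turn [ 85.6 -79.7 115.4] F [0.6 0.2 0.2]
```

View pics/c.png

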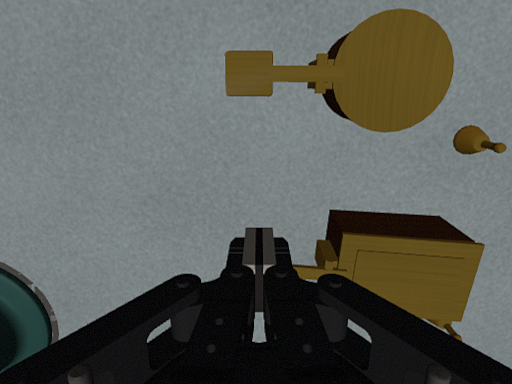

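Wrist view: round tab centred at (249, 73), lid at (393, 70), with the arm between them level. The oblong sits at lower right. Next I move above the tab and lean the tool back.

{"fn": "step_arm", "kwargs": {"targets": [[[0,0,0],[28.5,-11,10],0],[[0,0,0],[28.5,-11,10],0],[[0,0,0],[28.5,-11,10],0],[[-0.12,0,0],[0,0,0],0],[[-0.12,0,0],[0,0,0],0]]}}

```text
time: 3.93
tool_pos: [0.4428, 0.2514, 0.2729]
tcp_rot: [2.294, 1.845, 0.225]
wrist_force: [0.2, -0.9, 0.4]
width: -0.0
grip_force: 0.0
```

{"fn": "step_arm", "kwargs": {"targets": [[[-0.11,0,0],[0,0,0],0],[[0,0,0],[0,0,0],0]]}}

```text
time: 4.1
tool_pos: [0.4394, 0.2504, 0.2723]
tcp_rot: [2.218, 1.79, 0.316]
wrist_force: [-1.1, -0.5, -0.9]
width: 0.001
grip_force: 0.0
```

Run:
```python
from h import *
im=read_camera("wrist");k=calibration("wrist")
for d in tip_of("wrist","round_tab"): print(d['at'],d['score'],ray("wrist",d['at'],.077,k))
T=np.array([.466,.246]);u=np.array([.977,-.212])
print(ray("wrist",(73,249),.077,k))
go([*T,.09],-.214,.35)
for th in(.1,.25,.4,.55,.7,.77):
    tip=[*(T+u*(.066-.066*np.cos(th)-.005*np.sin(th))),.074-.066*np.sin(th)+.005*np.cos(th)]
    print(th,np.round(tip,4));go(tip,-.214,max(.35,th))
cv2.imwrite('pics/d.png',im[:,:,::-1])
```

```text
[170.6, 208.0] 0.76 [0.46455918 0.2494238  0.077     ]
[0.51931306 0.320241   0.077     ]
t 4.2 pos [0.441  0.2505 0.2737] turn [-0.003  0.     0.   ] shift before turn mm [  0.9 -38.8 108.7] after turn [  0.9 -39.1 108.6] F [-0.1 -0.7 -0.1]
0.1 [0.4658 0.246  0.0724]
t 4.2 pos [0.441  0.2505 0.2737] turn [-0.003  0.     0.   ] shift before turn mm [  0.9 -45.  125.2] after turn [  0.9 -45.3 125.1] F [-0.1 -0.7 -0.1]
0.25 [0.4668 0.2458 0.0625]
t 4.2 pos [0.441  0.2505 0.2737] turn [-0.003  0.     0.   ] shift before turn mm [  0.9 -47.4 134.9] after turn [  0.9 -47.8 134.7] F [-0.1 -0.7 -0.1]
0.4 [0.4692 0.2453 0.0529]
t 4.2 pos [0.441  0.2505 0.2737] turn [-0.053  0.     0.   ] shift before turn mm [  0.9 -52.  144.8] after turn [  0.9 -59.6 141.9] F [-0.1 -0.7 -0.1]
0.55 [0.473  0.2445 0.0438]
t 4.2 pos [0.441  0.2505 0.2737] turn [-0.203  0.     0.   ] shift before turn mm [  0.9 -62.3 156.1] after turn [  0.9 -92.5 140.4] F [-0.1 -0.7 -0.1]
0.7 [0.478  0.2434 0.0353]
t 4.2 pos [0.441  0.2505 0.2737] turn [-0.353  0.     0.   ] shift before turn mm [  0.9 -70.8 168.8] after turn [   0.9 -124.7  134. ] F [-0.1 -0.7 -0.1]
0.77 [0.4808 0.2428 0.0316]
t 4.2 pos [0.441  0.2505 0.2737] turn [-0.423  0.     0.   ] shift before turn mm [  0.9 -74.1 175.2] after turn [   0.9 -139.4  129.4] F [-0.1 -0.7 -0.1]
```

View pics/d.png

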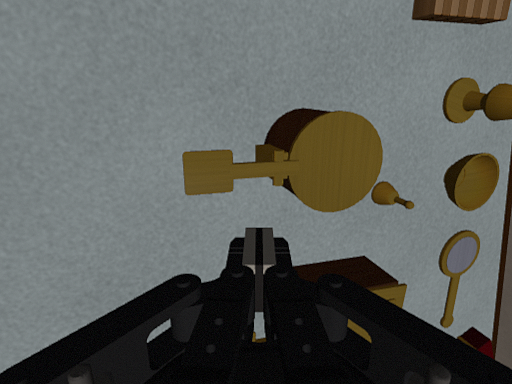

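The tab is at (208, 171), which agrees with the estimate to about 2 mm. Going down onto it.

{"fn": "step_arm", "kwargs": {"targets": [[[0,0,0],[1,-13,36],0],[[0,0,0],[1,-13,36],0],[[0,0,0],[1,-13,36],0],[[0,0,0],[0,-3,8],0],[[0,0,0],[0,-3,8],0]]}}

```text
time: 4.62
tool_pos: [0.4426, 0.2517, 0.1402]
tcp_rot: [2.224, 1.788, 0.308]
wrist_force: [-2.3, -0.3, 3.8]
width: -0.0
grip_force: 1.5
```

{"fn": "step_arm", "kwargs": {"targets": [[[0,0,0],[0,-2.5,10],0],[[-0.05,0,0],[0,-4.5,10],0],[[0,0,0],[0,0,0],0]]}}

```text
time: 4.87
tool_pos: [0.4435, 0.253, 0.1206]
tcp_rot: [2.187, 1.76, 0.358]
wrist_force: [-0.4, -0.4, 0.1]
width: -0.001
grip_force: 0.0
```

Run:
```python
from h import *
T=np.array([.465,.247]);u=np.array([.977,-.212])
im=read_camera("scene")
cv2.imwrite('pics/e.png',cv2.resize(im[200:350,200:400][:,:,::-1],None,fx=3,fy=3))
for th in(.4,.55,.7,.77):
    tip=[*(T+u*(.066-.066*np.cos(th)-.005*np.sin(th))),.074-.066*np.sin(th)+.005*np.cos(th)]
    print(th,np.round(tip,4));go(tip,-.214,max(.35,th))
```

```text
0.4 [0.4682 0.2463 0.0529]
t 4.9167 pos [0.4436 0.2533 0.1214] turn [-0. -0. -0.] shift before turn mm [-1.7 -3.2  0.4] after turn [-1.7 -3.2  0.4] F [ 0.3  0.  -1.2]
0.55 [0.472  0.2455 0.0438]
t 4.9167 pos [0.4436 0.2533 0.1214] turn [-0.15 -0.   -0.  ] shift before turn mm [ -1.7 -14.1  11.1] after turn [ -1.7 -15.6   8.9] F [ 0.3  0.  -1.2]
0.7 [0.477  0.2444 0.0353]
t 4.9167 pos [0.4436 0.2533 0.1214] turn [-0.3 -0.  -0. ] shift before turn mm [ -1.7 -23.2  23.4] after turn [ -1.7 -29.1  15.5] F [ 0.3  0.  -1.2]
0.77 [0.4798 0.2438 0.0316]
t 4.9167 pos [0.4436 0.2533 0.1214] turn [-0.37 -0.   -0.  ] shift before turn mm [ -1.7 -26.8  29.5] after turn [ -1.7 -35.7  17.8] F [ 0.3  0.  -1.2]
```

View pics/e.png

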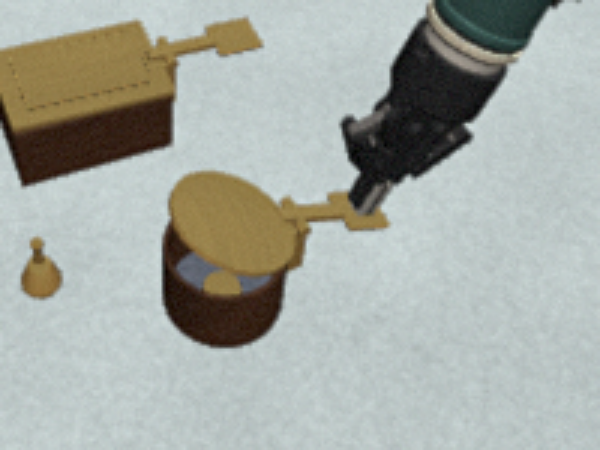

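The scene crop shows the lid partly open (about 0.35–0.4 rad) with the fingers on the tab at (368, 205). I keep pressing along the arc.

{"fn": "step_arm", "kwargs": {"targets": [[[-0.075,0,0],[-1,-7,6],0],[[-0.075,0,0],[-1,-7,6],0],[[-0.075,0,0],[0,-7,6],0],[[-0.075,0,0],[0,-7,6],0],[[0,0,0],[0,0,0],0]]}}

```text
time: 5.33
tool_pos: [0.4317, 0.253, 0.0912]
tcp_rot: [2.001, 1.612, 0.546]
wrist_force: [0.2, -0.4, 0.9]
width: 0.003
grip_force: 0.3
```

Run:
```python
from h import *
T=np.array([.465,.247]);u=np.array([.977,-.212])
im=read_camera("scene")
cv2.imwrite('pics/f.png',cv2.resize(im[200:350,200:400][:,:,::-1],None,fx=3,fy=3))
for th in(.7,.77):
    tip=[*(T+u*(.066-.066*np.cos(th)-.005*np.sin(th))),.074-.066*np.sin(th)+.005*np.cos(th)]
    print(th,np.round(tip,4));go(tip,-.214,max(.35,th))
```

```text
0.7 [0.477  0.2444 0.0353]
t 5.3833 pos [0.4318 0.253  0.0914] turn [-0.042  0.007  0.002] shift before turn mm [ 1.2 -0.9 -0.1] after turn [ 1.2 -0.9 -0.1] F [-0.7 -0.2 -0.2]
0.77 [0.4798 0.2438 0.0316]
t 5.3833 pos [0.4318 0.253  0.0914] turn [-0.112  0.007  0.002] shift before turn mm [ 1.2 -6.   5. ] after turn [ 1.2 -6.5  4.3] F [-0.7 -0.2 -0.2]
```

View pics/f.png

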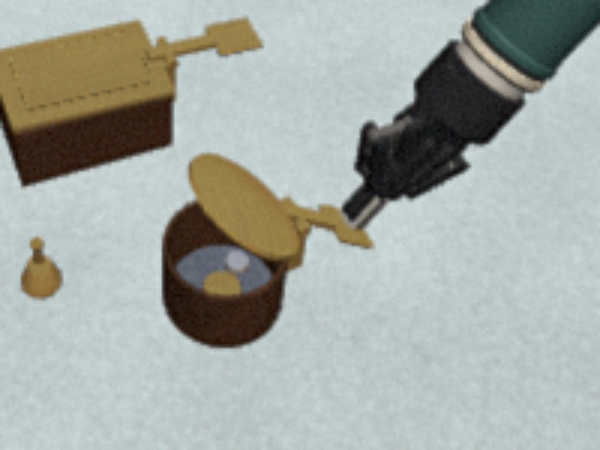

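The lid is well up (around 0.65–0.7 rad). One small further press, watching the force, then back off along the tool.

{"fn": "step_arm", "kwargs": {"targets": [[[-0.05,0,0],[0,-3,2.5],0],[[-0.05,0,0],[0,-3,2.5],0],[[0,0,0],[0,0,0],0]]}}

```text
time: 5.63
tool_pos: [0.4288, 0.2587, 0.0959]
tcp_rot: [1.944, 1.555, 0.59]
wrist_force: [0.4, 1.0, 0.1]
width: -0.001
grip_force: 0.0
```

{"fn": "step_arm", "kwargs": {"targets": [[[0,0,0],[0,0,-15],0],[[0,0,0],[0,0,-25],0],[[0,0,0],[0,0,-30],0],[[0,0,0],[0,0,-30],0],[[0,0,0],[0,0,0],0]]}}

```text
time: 6.05
tool_pos: [0.3627, 0.2769, 0.1732]
tcp_rot: [1.948, 1.556, 0.598]
wrist_force: [0.4, 0.7, 0.8]
width: 0.003
grip_force: 0.0
```

Run:
```python
from h import *
s=read_state();print(s['time'],s['tool_pos'],s['q'],np.round(s['wrist_force'],1),np.abs(s['joint_vel']).max())
im=read_camera("scene")
cv2.imwrite('pics/g.png',cv2.resize(im[120:350,150:450][:,:,::-1],None,fx=2.5,fy=2.5))
```

```text
6.05 [0.36265863 0.27685687 0.17319067] [ 0.98548147 -0.09398475  2.41109869 -1.02747207  0.83293564  1.936626  ] [0.4 0.7 0.8] 0.10025614572921619
```

View pics/g.png

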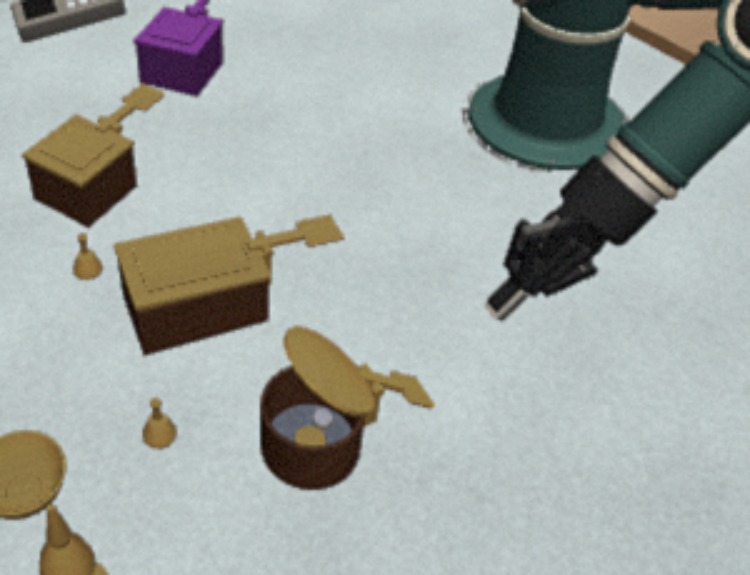

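The round lid (325, 370) stands open and is clear of the gripper. The square and oblong lids are shut. I'll measure the angle by projecting the lid model into the picture.

Run:
```python
from h import *
read_camera("scene")
print([(d['at'],d['score']) for d in tip_of("scene","round_tab")],[d['extent'] for d in look_for("scene","round_tab")])
k=calibration("scene")
T=np.array([.465,.247]);u=np.array([.977,-.212]);v=np.array([.212,.977]);P=np.r_[T+u*.066,.074]
def pr(p):
    q=(np.array(k['R'])@p.T).T+k['t'];q=q@np.array(k['camera_matrix']).T;return q[:,:2]/q[:,2:]
a=np.linspace(0,6.28,60)
for th in(0,.5,.6,.7,.8):
    f=lambda x,y,z:P+np.outer(x*np.cos(th)-z*np.sin(th),np.r_[u,0])+np.outer(y,np.r_[v,0])+np.outer(x*np.sin(th)+z*np.cos(th),[0,0,1])
    L=pr(f(.062+.05*np.cos(a),.05*np.sin(a),.008+0*a))
    t=pr(f(np.array([-.066,-.088,-.088,-.044,-.044]),np.array([0,.02,-.02,.02,-.02]),np.full(5,.005)))
    print(th,'lid top',L[L[:,1].argmin()].round(),'left',L[:,0].min().round(),'bottom',L[:,1].max().round(),'right',L[:,0].max().round(),'tab c',t[0].round(),'corners',t[1:].round().tolist())
```

```text
[([274.9, 313.5], 0.64)] [[262.7, 252.6, 319.3, 283.1]]
0 lid top [275. 261.] left 254.0 bottom 296.0 right 297.0 tab c [322. 261.] corners [[334.0, 265.0], [326.0, 253.0], [319.0, 270.0], [310.0, 258.0]]
0.5 lid top [269. 253.] left 261.0 bottom 286.0 right 299.0 tab c [319. 270.] corners [[329.0, 276.0], [321.0, 264.0], [317.0, 276.0], [308.0, 264.0]]
0.6 lid top [270. 251.] left 263.0 bottom 284.0 right 300.0 tab c [317. 272.] corners [[327.0, 279.0], [319.0, 267.0], [316.0, 278.0], [307.0, 265.0]]
0.7 lid top [270. 249.] left 266.0 bottom 282.0 right 301.0 tab c [316. 274.] corners [[325.0, 281.0], [317.0, 269.0], [315.0, 279.0], [307.0, 267.0]]
0.8 lid top [272. 247.] left 269.0 bottom 281.0 right 302.0 tab c [314. 276.] corners [[323.0, 283.0], [315.0, 271.0], [314.0, 280.0], [306.0, 268.0]]
```

The bias-free span from the lid's left edge to the tab's right end is 57–59 px, which gives about 0.7 rad. That is well above 0.55, and the arm touches nothing, so I'm handing it in.

```bash
python3 -c "
from workcell import *
print(finish_job())"
```

```text
the job is handed in; nothing more can be done
None
```

The round casket's lid is open and staying open at about 0.7 rad, measured from the scene picture (its stop is 0.8). The square and oblong lids are shut, the gripper is clear of everything, and the job is handed in; no verdict came back.

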